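# Slide the comb out over the shelf edge

## Robot

A 6-joint arm with a two-finger parallel gripper is mounted at the origin on the work surface. World frame = base frame: x ahead of the robot, y to its left, z up, the work surface at z = 0. Lengths are in m, angles in rad, forces in N, time in s.
With the tool pointing down it reaches from about 0.25 to 0.775 m from the base axis. Payload 4 kg.
Tool frame: the origin (TCP) lies on the centre line of the jaws, within the pads' length; the fingertips stand 14 mm ahead of it and the grasp point (between the pads) lies 5 mm behind it (robot.tcp_to_tips is the distance from the TCP to the fingertips, in m); z points along the fingers, y is the line along which they close (so a half turn about z gives the same grasp; the last joint's range is limited). The gripper opens to 94 mm and grips with 3 to 60 N. Pads are 16 mm wide; open, the fingers measure 119 mm over their backs; the gripper's body (75 mm by 177 mm) begins 78 mm behind the grasp point.
Start: joints at [1.119, 0.087, 1.371, -0, 1.684, -0.103], TCP at [0.188, 0.517, 0.22] pointing down, gripper open.
Joint ranges: [-3.1, 3.1], [-0.76, 2.03], [0.27, 2.55], [-1.08, 4.22], [0.17, 2.65], [-2.57, 2.57]. Speed limits (rad/s): [2.79, 2.79, 3.14, 3.14, 3.14, 3.14].

## Interface

Orientations are given as [roll, pitch, yaw] about the fixed x, y, z axes, in that order (R = Rz(yaw) Ry(pitch) Rx(roll)).
In Python, from bench import robot gives the robot as it stands.
- The arm moves only by the tool carry_out, never from a script. Its argument "increments" is a list of rows, each a list of 3 entries, a list of its own where there are three numbers: the closure in counts, from 0 (fully open) to 255 (shut), then the shift along the tool's x, y, z in mm, then the turn about the tool's z in degrees. In form: [[fingers, [dx, dy, dz], twist], ...]. A call has 1 to 8 rows; each row shifts and turns the commanded pose from where the row before left it, along the tool's axes as they then stand; what a row does not reach is not made up. A row lasts 1/10 s, in which the tool goes at most 50 mm and 8.59 degrees, less where a joint would pass 70% of its speed; a pose out of reach is approached as far as the arm can. A call with a gripper value outside its range is refused whole. The fingers move at their own pace and stop on an object; the grip force is fixed at half the most. Time passes only in rows, so rows that do not move let the fingers close. It gives the time, the measured TCP pose, the force, the opening and the grip force at its end, in the units of the state.
- robot.get_obs(): the state, without advancing time (a new reading comes with each control period).
- robot.snapshot(name): name is "side" or "top" or "wrist"; returns the picture (400x640x3 uint8, blue, green, red); there is no depth.
- robot.get_calibration(name): a dict with "vfov" (degrees; the focal length in pixels is half the picture's height over the tangent of half this angle, whatever the lens; pixels are square), "cx", "cy" (the principal point, pixels), "k1" (the pictures are not rectified: a ray, as slopes to the right and down, at radius r is drawn at 1 + k1 r^2 times it, then the intrinsics apply), "T" (4x4, takes a point from camera to world coordinates). Camera axes: x right, y down, z forward; pixel columns grow to the right and rows downward; lengths in m; the calibration is good to about 2 mm. A picture is of the moment at which its call begins: read the wrist's pose just before it. get_calibration takes no time and is no camera call; for the wrist camera it gives the pose at the moment of the call.
- robot.close_job(): hands the job in; it is judged then, once.
The state is a dict: "time": time; "joint_positions": joint angles; "qvel": joint speeds; "joint_torque": joint torques, N m; "tool_pos": TCP position; "ee_rot": TCP orientation; "wrist_force": force on the tool from outside, world axes, zero at the start; "wrist_torque": the same for the moment, N m; "width": finger opening in m; "finger_force": force on a finger pad.
Only numpy, scipy, OpenCV 4.12 (cv2) and the standard library are available. Lean on these libraries where they do the work, as an engineer would, in place of code of your own. Each camera call takes 0.05 s, during which the arm holds its last target. There are 200 camera calls.

## Task

Wet fingers cannot get hold of the black comb lying flat on the turquoise shelf. Push it along the shelf, without ever picking it up or tipping it, until 4 cm of its handle sticks out past the front edge (the long edge on the robot's side), pointing straight out from the shelf, and leave it lying there. Leave the soap box, tweezers, deodorant and caddy where they are.

Things in the scene. Friction and masses are not known exactly. Their poses are not given: they have to be found in the camera images.
- shelf: Fixed turquoise concrete slab on two brick piers, 260 mm deep, 880 mm long, 35 mm thick, its flat level top about 90 to 105 mm above the work surface. Origin: middle of the front (robot-side) top edge, at the height of the top. x points from the front edge level across the shelf to its back edge (away from the robot), y runs along the front edge, z up.
- comb: Loose black wide-tooth comb lying flat, 170 mm long, 7 mm thick, about 50 g. Origin: mid-length, mid-width, on the underside. x runs along it from handle tip (-85 mm) to the flat toothed end (+85 mm). Handle: x -85 to -15, 24 mm wide; head: x -15 to +85, 50 mm wide, teeth to -y. Starts with the handle tip 5 to 50 mm inside the front edge, handle towards it, up to 0.22 rad off square.
- comb_tip (a point): Middle of the comb's handle tip, at half thickness (3.5 mm above the underside). The overhang is how far this point is out past the shelf's front edge.
- comb_end (a point): Middle of the comb's flat toothed end face (50 mm wide, 7 mm high), farthest from the front edge, at half thickness.
- soap_box: Bystander: loose yellow plastic soap box, 99 mm (x) by 66 mm (y) by 36 mm high. Origin: centre of its underside. Stands on the shelf on one side of the comb.
- tweezers: Bystander: loose stainless tweezers lying on the shelf on the other side of the comb, 101 mm long (x), about 14 mm wide, 8 mm high. Origin: about mid-length on the underside.
- deodorant: Bystander: loose orange deodorant stick with white base and cap, standing upright, 38 mm diameter, 102 mm high. Origin: centre of its underside. Stands near one end of the shelf.
- caddy: Bystander: loose pink two-tier plastic caddy with toiletries in it, 125 mm (x) by 165 mm (y), top rim 140 mm and tallest bottle 193 mm above the shelf, 0.6 kg. Origin: centre of its underside. Stands near the other end of the shelf.
Things that resemble listed ones, but are neither listed nor needed, are in the scene too. Of the things like the comb, leave any that is yellow; of the rest the smaller one is meant.

How it is judged:
By the outcome, as a careful person would: the job done as asked, in the order asked, and still so for the second after the job is handed in, with the robot touching nothing.
It also fails if it takes over 40 s, if anything falls off the work surface, if the arm or the gripper's body presses on something with over 40 N, if the wrist force passes 120 N, or if a joint passes its speed limit or range.

## Working session

There is one attempt and no reset: what is moved stays moved. The work goes in short steps, Python scripts to look and compute and a tool call to move; the robot and the scene stay as the last step left them, time stands still between calls to the robot, and variables do not carry over. Pictures are saved under pics/ and viewed, at most 10 in all, crops included, and the job is handed in when it is done.

Besides the shell and the picture viewer there is one more tool, called after "Emit:" as name(argument=value, ...), one argument or row to a line, values as JSON. carry_out: Moves the arm, as the interface text tells. Its arguments: {"type":"object","properties":{"increments":{"type":"array","items":{"type":"array"}}},"required":["increments"]}

```bash
ls; mkdir -p pics
cat > h.py <<'E'
import numpy as np, cv2
from bench import robot
def ray(c,u,v):
    f=200/np.tan(np.radians(c["vfov"])/2)
    d=np.array([(u-c["cx"])/f,(v-c["cy"])/f]); s=d.copy()
    for _ in range(30): s=d/(1+c["k1"]*(s@s))
    T=np.array(c["T"]); return T[:3,3],T[:3,:3]@np.array([s[0],s[1],1])
def onplane(c,u,v,z):
    o,d=ray(c,u,v); return o+d*(z-o[2])/d[2]
def proj(c,p):
    f=200/np.tan(np.radians(c["vfov"])/2); T=np.array(c["T"])
    q=T[:3,:3].T@(np.array(p)-T[:3,3]); s=q[:2]/q[2]; s=s*(1+c["k1"]*(s@s))
    return np.array([c["cx"],c["cy"]])+f*s
def two(c1,p1,c2,p2):
    o1,d1=ray(c1,*p1);o2,d2=ray(c2,*p2)
    t=np.linalg.lstsq(np.c_[d1,-d2],o2-o1,rcond=None)[0]
    a,b=o1+t[0]*d1,o2+t[1]*d2; return (a+b)/2,np.linalg.norm(a-b)
E
python3 - <<'E'
from h import *
np.set_printoptions(precision=3,suppress=True)
for n in ("top","side"):
    cv2.imwrite(f"pics/{n}0.png",robot.snapshot(n)); c=robot.get_calibration(n); print(n,c["vfov"],c["k1"],np.array(c["T"])[:3])
E
```

```text
pics
top 49.228006727004484 -0.018710862750122237 [[ 0.022 -0.987  0.157  0.296]
 [-1.    -0.025 -0.016  0.027]
 [ 0.02  -0.157 -0.987  1.303]]
side 47.14132500922333 -0.014214536498947826 [[ 0.758 -0.395  0.519 -0.035]
 [-0.652 -0.472  0.593 -0.575]
 [ 0.011 -0.788 -0.616  0.689]]
```

View pics/top0.png

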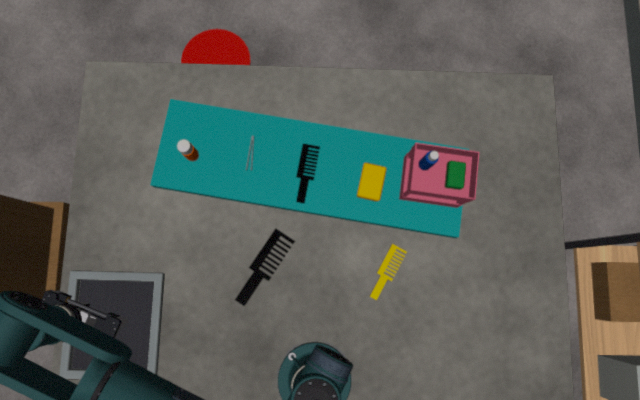

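View pics/side0.png

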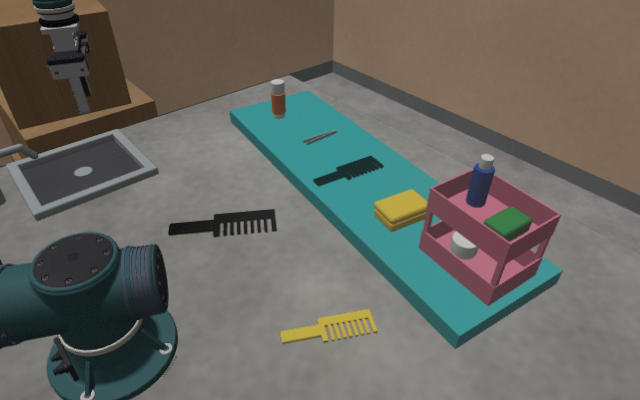

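Comb candidates in the top view: a black comb on the shelf (308,172), a larger black comb on the floor (265,267), and a yellow comb (388,272). The smaller non-yellow one is the one on the shelf. The side view shows it at (350,170). The soap box is at (371,182), the tweezers at (251,152), the deodorant at (187,150) and the caddy at (440,175).

```bash
cat >> h.py <<'E'
def turq(im):
    h=cv2.cvtColor(im,cv2.COLOR_BGR2HSV); return cv2.inRange(h,(80,100,60),(98,255,255))
def dark(im): return cv2.inRange(im.max(axis=2),0,45)
E
python3 - <<'E'
from h import *
np.set_printoptions(precision=4,suppress=True)
t,s=cv2.imread("pics/top0.png"),cv2.imread("pics/side0.png")
ct,cs=robot.get_calibration("top"),robot.get_calibration("side")
P={}
for n,im in(("t",t),("s",s)):
    m=turq(im); k=max(cv2.findContours(m,0,1)[0],key=cv2.contourArea)
    h=cv2.convexHull(k); a=cv2.approxPolyDP(h,4,True)[:,0]; print(n,a.tolist())
# comb dark blob
m=dark(t); n,l,st,ce=cv2.connectedComponentsWithStats(m)
for i in range(1,n):
    if 280<ce[i][0]<340 and 120<ce[i][1]<220: print(st[i],ce[i])
m=dark(s); n,l,st,ce=cv2.connectedComponentsWithStats(m)
for i in range(1,n):
    if 300<ce[i][0]<400 and 140<ce[i][1]<200: print(st[i],ce[i])
# front edge line in top: lowest turquoise per column
m=turq(t); cols=np.arange(175,400,5); v=[np.nonzero(m[:,c])[0].max()+.5 for c in cols]
for z in(.09,.0975,.105):
    q=np.array([onplane(ct,a,b,z)[:2] for a,b in zip(cols,v)]); f=np.polyfit(q[:,1],q[:,0],1); print(z,f,np.std(q[:,0]-np.polyval(f,q[:,1])))
cr=t[90:250,140:500]; cv2.imwrite("pics/topc.png",cv2.resize(cr[20:140,80:280],None,fx=4,fy=4,interpolation=cv2.INTER_CUBIC))
E
```

```text
t [[465, 148], [457, 237], [150, 184], [170, 99]]
s [[230, 111], [309, 91], [561, 271], [454, 347], [231, 121]]
[297 144  22  59 490] [304.3102 171.6245]
[354 156  23  18 102] [364.5686 164.5784]
[356 161   2   2   2] [356.5 161.5]
[340 163  12  16  50] [346.24 170.36]
[353 162   2   1   2] [353.5 162. ]
[378 163   5   4   7] [379.7143 164.7143]
[371 164   5   6   9] [372.8889 166.4444]
[338 167   5   5  11] [340.0909 169.0909]
[352 166   5   5  12] [354.1667 167.75  ]
[377 167   1   1   1] [377. 167.]
[369 170   1   1   1] [369. 170.]
[332 172   9   8  26] [335.4231 175.5769]
[350 172   3   4   6] [351.     173.1667]
[365 172   1   1   1] [365. 172.]
[314 175  17  10  66] [322.4848 179.8939]
[330 175   2   1   2] [330.5 175. ]
[358 174   1   1   1] [358. 174.]
0.09 [0.4976 0.2851] 0.20293175449668854
0.0975 [0.4976 0.2851] 0.20167679986562773
0.105 [0.4976 0.285 ] 0.2004218452345669
```

View pics/topc.png

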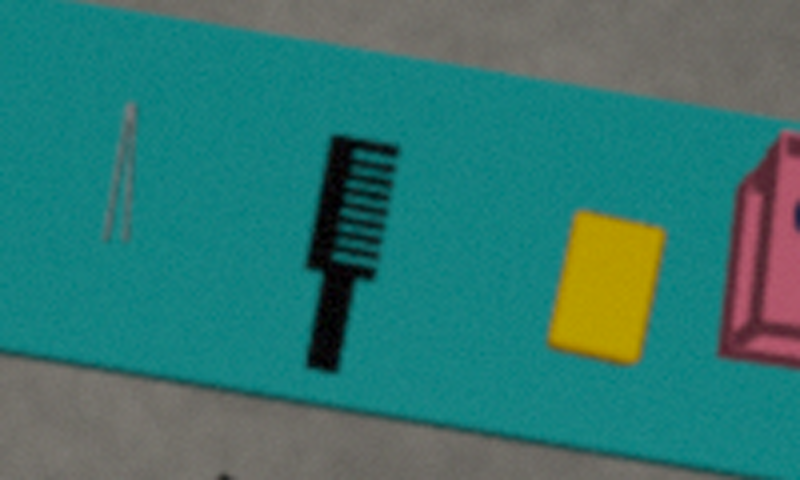

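The crop confirms the choice: a small black comb with its end edge from about (303,144) to (320,147), its handle tip at (301,202), and its teeth on the right side.

Run:
```python
from h import *
np.set_printoptions(precision=4,suppress=True)
t=cv2.imread("pics/top0.png")
ct,cs=robot.get_calibration("top"),robot.get_calibration("side")
print(two(ct,(151,185),cs,(230.5,111)), two(ct,(170.5,99.5),cs,(309,91.5)))
m=turq(t); cols=np.arange(170,355,2); v=np.array([np.nonzero(m[:230,c])[0].max()+1 for c in cols])
print(v[::8])
for z in(.09,.0975,.105):
    vp=cv2.fitLine(np.float32(np.c_[cols,v]),cv2.DIST_HUBER,0,.01,.01).ravel()
    # back edge too
    A=[onplane(ct,vp[2]+k*vp[0],vp[3]+k*vp[1],z) for k in(-80,80)]
    d=(A[0]-A[1])[:2]; d/=np.linalg.norm(d); nx=np.array([d[1],-d[0]])
    print(z,"edge",A[0][:2],A[1][:2],"yaw",np.arctan2(nx[1],nx[0]))
    dep=(onplane(ct,170.5,99.5,z)[:2]-A[1][:2])@nx; print("depth",dep)
    zc=z+.007
    tip=onplane(ct,300.9,202.3,zc); e1=onplane(ct,303.2,143.8,zc); e2=onplane(ct,320,147.2,zc); e=(e1+e2)/2; w=(tip-e)[:2]
    print("tip",tip,"end",e,"len",np.linalg.norm(w),"w",np.linalg.norm(e1-e2),"yaw",np.arctan2(-w[1],-w[0]), "tip x",(tip[:2]-A[1][:2])@nx)
```

```text
(array([0.5344, 0.4718, 0.092 ]), np.float64(0.006538269035473512)) (array([0.791 , 0.4375, 0.0875]), np.float64(0.007063545561436637))
[190 192 195 198 201 203 206 209 211 214 217 220]
0.09 edge [0.5144 0.3824] [ 0.4496 -0.0628] yaw -0.1445461088625957
depth 0.2616556286437519
tip [0.4921 0.0503 0.097 ] end [0.6573 0.0243 0.097 ] len 0.1672456410427232 w 0.049023238658858076 yaw -0.156090276462984 tip x 0.025769805181088866
0.0975 edge [0.5131 0.3802] [ 0.4487 -0.0622] yaw -0.1445461088625958
depth 0.2600375184385551
tip [0.4909 0.0501 0.1045] end [0.6551 0.0243 0.1045] len 0.16620536938542066 w 0.04871831300932821 yaw -0.15609027646298385 tip x 0.02560360265306533
0.105 edge [0.5117 0.378 ] [ 0.4477 -0.0617] yaw -0.14454610886259592
depth 0.2584194082333581
tip [0.4897 0.05   0.112 ] end [0.6528 0.0243 0.112 ] len 0.16516509772811785 w 0.04841338735979831 yaw -0.15609027646298404 tip x 0.025437400125041858
```

```bash
cat >> h.py <<'E'
from scipy.spatial.transform import Rotation as Ro
def goto(p,yaw):
    o=robot.get_obs(); R=Ro.from_euler("xyz",o["ee_rot"]).as_matrix(); d=R.T@(np.array(p)-o["tool_pos"])*1000
    # tool y axis to lie along shelf/comb y (mod pi)
    ty=np.arctan2(R[1,1],R[0,1]); want=yaw+np.pi/2
    tw=-(want-ty); tw=np.degrees((tw+np.pi/2)%np.pi-np.pi/2)
    print("t",o["time"],"pos",np.round(o["tool_pos"],4),"rpy",np.round(o["ee_rot"],3),"w",o["width"],"F",np.round(o["wrist_force"],1)); print("d mm",np.round(d,1),"then twist deg",round(tw,2),"j",np.round(o["joint_positions"],2))
E
python3 - <<'E'
from h import *
goto([.66,.022,.24],-.15)
print(np.round(np.array(robot.get_calibration("wrist")["T"]),3), robot.get_calibration("wrist")["vfov"])
E
```

```text
t 0.1 pos [0.1878 0.5165 0.2184] rpy [-3.14  -0.     2.793] w 0.09394138462774473 F [ 0.6 -0.1 -0.6]
d mm [-612.8 -303.3  -21.1] then twist deg -11.39 j [ 1.12  0.09  1.37  0.    1.68 -0.1 ]
[[ 0.342  0.903  0.261  0.113]
 [ 0.94  -0.328 -0.097  0.544]
 [-0.002  0.279 -0.96   0.384]
 [ 0.     0.     0.     1.   ]] 60.29675485183597
```

Emit:
carry_out(
  increments=[
    [200,[-38.3,-19,-1.3],0],
    [200,[-38.3,-19,-1.3],0],
    [200,[-38.3,-19,-1.3],0],
    [200,[-38.3,-19,-1.3],0],
    [200,[-38.3,-19,-1.3],0],
    [200,[-38.3,-19,-1.3],0],
    [200,[-38.3,-19,-1.3],0],
    [200,[-38.3,-19,-1.3],0],
  ],
)

```text
time: 0.9
tool_pos: [0.4247, 0.2678, 0.2295]
ee_rot: [-3.141, -0.001, 2.793]
wrist_force: [0.4, 0.8, -0.9]
width: 0.0335
finger_force: 0.0
```

Emit:
carry_out(
  increments=[
    [200,[-38.3,-19,-1.3],0],
    [200,[-38.3,-19,-1.3],0],
    [200,[-38.3,-19,-1.3],0],
    [200,[-38.3,-19,-1.3],0],
    [200,[-38.3,-19,-1.3],0],
    [200,[-38.3,-19,-1.3],0],
    [200,[-38.3,-19,-1.3],-5.5],
    [200,[-38.3,-19,-1.3],-5.9],
  ],
)

```text
time: 1.7
tool_pos: [0.6635, 0.0231, 0.2397]
ee_rot: [-3.142, -0.001, 2.995]
wrist_force: [-0.7, 0.7, 0.2]
width: 0.02
finger_force: 0.0
```

Emit:
carry_out(
  increments=[
    [200,[0,0,0],0],
    [200,[0,0,0],0],
  ],
)

```text
time: 1.9
tool_pos: [0.6628, 0.0241, 0.2385]
ee_rot: [3.141, -0.003, 2.99]
wrist_force: [0.1, -0.0, -0.5]
width: 0.0204
finger_force: 0.0
```

Run:
```python
from h import *
goto([.69,.018,.20],-.15)
c=robot.get_calibration("wrist"); im=robot.snapshot("wrist"); cv2.imwrite("pics/w1.png",im)
```

```text
t 1.9 pos [0.6628 0.0241 0.2385] rpy [ 3.141e+00 -3.000e-03  2.990e+00] w 0.020377470501896793 F [ 0.1 -0.  -0.5]
d mm [-28.   -1.9  38.4] then twist deg -0.12 j [-0.05  0.35  1.03  0.    1.77 -1.47]
```

View pics/w1.png

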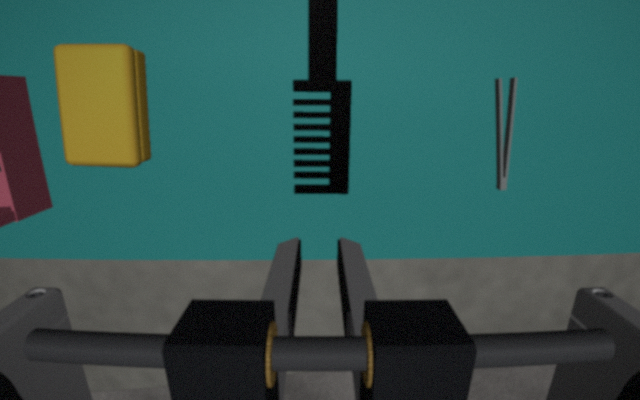

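The wrist picture shows the comb's end edge at row 193, columns 294–349, with the spine edge from (352,82) to (349,193). The fingertips are at about row 240.

Run:
```python
from h import *
np.set_printoptions(precision=4,suppress=True)
c=robot.get_calibration("wrist");im=cv2.imread("pics/w1.png")
m=dark(im)
# spine right edge, handle edges
rows=np.arange(90,186,4); R=np.array([[np.nonzero(m[r,300:370])[0].max()+301,r] for r in rows])
hr=np.arange(4,74,5); H=[[np.nonzero(m[r,290:350])[0][[0,-1]]+290+np.array([0,1])] for r in hr]; H=np.array(H)[:,0]
cols=np.arange(298,347,4); E=np.array([[x,np.nonzero(m[150:230,x])[0].max()+151] for x in cols])
bk=np.arange(20,260,20); mt=turq(im); B=np.array([[x,np.nonzero(mt[:280,x])[0].max()+1] for x in list(range(70,260,10))+list(range(380,620,10))])
for z in(.09,.0975,.105):
    f=lambda P,zz:np.array([onplane(c,a,b,zz)[:2] for a,b in P])
    S=f(R,z+.007);p=np.polyfit(S[:,0],S[:,1],1); Hm=f(np.c_[H.mean(1),hr],z+.007);ph=np.polyfit(Hm[:,0],Hm[:,1],1)
    wd=np.linalg.norm(f([[H[5,0],hr[5]]],z+.007)-f([[H[5,1],hr[5]]],z+.007))
    Ee=f(E,z+.007);pe=np.polyfit(Ee[:,1],Ee[:,0],1); Bb=f(B,z);pb=np.polyfit(Bb[:,1],Bb[:,0],1)
    e=f([(294,193),(349.5,193.5)],z+.007)
    print(z,"spine yaw",np.arctan(p[0]),"handle",np.arctan(ph[0]),"end",-np.arctan(pe[0]),"back edge",-np.arctan(pb[0]),"hw",wd,"ends",e.ravel(),"W",np.linalg.norm(e[0]-e[1]),"mid",e.mean(0),"end-back dist",(np.polyval(pb,e.mean(0)[1])-e.mean(0)[0])*np.cos(np.arctan(pb[0])), "handle y at end",np.polyval(ph,e.mean(0)[0]))
```

```text
0.09 spine yaw -0.16020365430869304 handle -0.1600465656794513 end -0.1584126186352758 back edge -0.14271079064985814 hw 0.023185472116442292 ends [0.6587 0.0024 0.6669 0.0531] W 0.051324440527223285 mid [0.6628 0.0278] end-back dist 0.07038225400281403 handle y at end 0.027090302066681504
0.0975 spine yaw -0.16020365430869313 handle -0.16004656567945053 end -0.15841261863528194 back edge -0.1427107906498572 hw 0.02262124863761968 ends [0.6568 0.0033 0.6648 0.0527] W 0.050075449165845866 mid [0.6608 0.028 ] end-back dist 0.06875064824856894 handle y at end 0.027327528722519104
0.105 spine yaw -0.1602036543086924 handle -0.1600465656794497 end -0.15841261863528308 back edge -0.1427107906498578 hw 0.022057025158797088 ends [0.655  0.0041 0.6628 0.0523] W 0.048826457804468426 mid [0.6589 0.0282] end-back dist 0.06711904249432483 handle y at end 0.027564755378356634
```

Run:
```python
from h import *
goto([.6815,.0243,.122],-.144)
```

```text
t 1.95 pos [0.6623 0.025  0.2394] rpy [ 3.141e+00 -2.000e-03  2.991e+00] w 0.020091394290311145 F [-0.4 -0.1  0.1]
d mm [-19.3   2.1 117.4] then twist deg -0.38 j [-0.05  0.34  1.03  0.    1.77 -1.47]
```

Emit:
carry_out(
  increments=[
    [200,[-10,1,0],-0.4],
    [200,[-9,1,20],0],
    [200,[0,0,35],0],
    [200,[0,0,35],0],
    [200,[0,0,20],0],
    [200,[0,0,7],0],
    [200,[0,0,0],0],
    [200,[0,0,0],0],
  ],
)

```text
time: 2.75
tool_pos: [0.6824, 0.0247, 0.1256]
ee_rot: [3.141, 0.003, 3.0]
wrist_force: [-0.1, -0.1, 0.0]
width: 0.0206
finger_force: 0.0
```

Emit:
carry_out(
  increments=[
    [200,[0,0,2],0],
    [200,[0,0,2],0],
    [200,[0,0,2],0],
    [200,[0,0,0],0],
  ],
)

```text
time: 3.15
tool_pos: [0.6818, 0.0239, 0.1171]
ee_rot: [3.142, -0.0, 2.999]
wrist_force: [0.0, 0.1, -0.0]
width: 0.0201
finger_force: 0.0
```

Run:
```python
from h import *
goto([.6815,.0243,.106],-.144)
im=robot.snapshot("side"); cv2.imwrite("pics/s2.png",cv2.resize(im[110:230,260:460],None,fx=4,fy=4,interpolation=cv2.INTER_CUBIC)); cv2.imwrite("pics/s2f.png",im)
```

```text
t 3.15 pos [0.6818 0.0239 0.1171] rpy [ 3.142 -0.     2.999] w 0.020062382847379906 F [ 0.   0.1 -0. ]
d mm [ 0.4  0.4 11.1] then twist deg 0.06 j [-0.05  0.42  1.17  0.    1.55 -1.48]
```

View pics/s2.png

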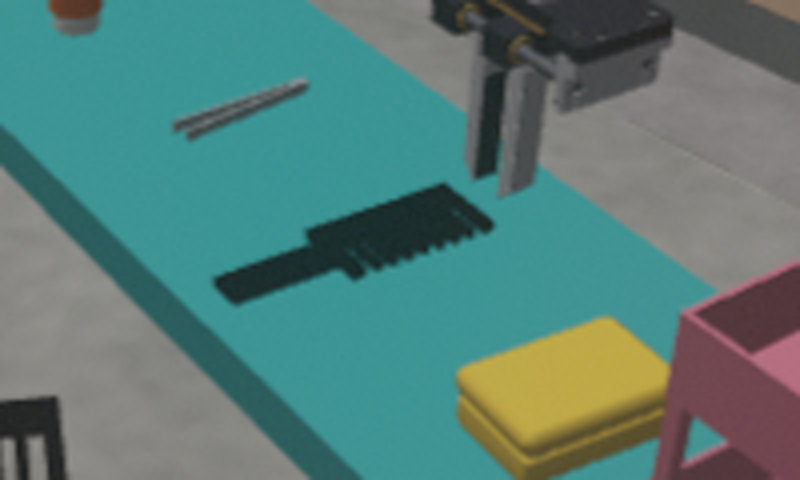

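The side crop shows the fingers at about (500,185), behind the comb's end at (470,205). They are clear of it and still above the shelf, so I'll lower gently and watch the force.

Emit:
carry_out(
  increments=[
    [200,[0,0,2],0],
    [200,[0,0,2],0],
    [200,[0,0,1],0],
    [200,[0,0,0],0],
  ],
)

```text
time: 3.6
tool_pos: [0.6817, 0.024, 0.1118]
ee_rot: [3.142, -0.001, 2.999]
wrist_force: [-1.0, 0.1, 0.4]
width: 0.0205
finger_force: 0.0
```

Emit:
carry_out(
  increments=[
    [200,[0,0,1.5],0],
    [200,[0,0,0],0],
  ],
)

```text
time: 3.8
tool_pos: [0.6818, 0.024, 0.1106]
ee_rot: [3.142, -0.0, 2.999]
wrist_force: [-0.4, -0.1, 0.2]
width: 0.0201
finger_force: 0.0
```

Emit:
carry_out(
  increments=[
    [200,[0,0,1.5],0],
    [200,[0,0,0],0],
  ],
)

```text
time: 4.0
tool_pos: [0.6818, 0.024, 0.109]
ee_rot: [3.142, -0.0, 2.999]
wrist_force: [0.1, -0.9, -0.5]
width: 0.0202
finger_force: 0.0
```

Emit:
carry_out(
  increments=[
    [200,[0,0,1.5],0],
    [200,[0,0,0],0],
  ],
)

```text
time: 4.2
tool_pos: [0.6818, 0.0239, 0.1075]
ee_rot: [3.142, -0.0, 2.999]
wrist_force: [-0.0, 0.3, 0.5]
width: 0.02
finger_force: 0.0
```

Emit:
carry_out(
  increments=[
    [200,[0,0,1],0],
    [200,[0,0,0],0],
  ],
)

```text
time: 4.4
tool_pos: [0.6818, 0.0239, 0.1066]
ee_rot: [3.142, -0.0, 2.999]
wrist_force: [0.1, -0.7, 0.1]
width: 0.0201
finger_force: 0.0
```

Emit:
carry_out(
  increments=[
    [200,[0,0,1],0],
    [200,[0,0,0],0],
  ],
)

```text
time: 4.6
tool_pos: [0.682, 0.0239, 0.106]
ee_rot: [3.141, 0.0, 2.999]
wrist_force: [0.5, -0.2, 0.5]
width: 0.0201
finger_force: 0.6
```

Emit:
carry_out(
  increments=[
    [200,[0,0,1],0],
    [200,[0,0,0],0],
  ],
)

```text
time: 4.8
tool_pos: [0.682, 0.024, 0.106]
ee_rot: [3.141, 0.001, 2.999]
wrist_force: [-1.5, -0.5, 4.6]
width: 0.0202
finger_force: 2.3
```

Contact at TCP z = 0.106 puts the shelf top at about 0.092. I'll back off about 2 mm and push.

Emit:
carry_out(
  increments=[
    [200,[0,0,-3.5],0],
    [200,[5,0,0],0],
    [200,[5,0,0],0],
    [200,[3,0,0],0],
    [200,[3,0,0],0],
    [200,[3,0,0],0],
    [200,[3,0,0],0],
    [200,[0,0,0],0],
  ],
)

```text
time: 5.6
tool_pos: [0.6597, 0.0272, 0.1083]
ee_rot: [3.141, -0.0, 2.999]
wrist_force: [-0.6, -0.6, -0.2]
width: 0.0205
finger_force: 0.0
```

Emit:
carry_out(
  increments=[
    [200,[4,0,0],0],
    [200,[5,0,0],0],
    [200,[5,0,0],0],
    [200,[5,0,0],0],
    [200,[5,0,0],0],
    [200,[4,0,0],0],
    [200,[2,0,0],0],
    [200,[0,0,0],0],
  ],
)

```text
time: 6.4
tool_pos: [0.6301, 0.0314, 0.1083]
ee_rot: [3.142, -0.0, 2.999]
wrist_force: [0.6, 0.4, -0.8]
width: 0.0202
finger_force: 0.0
```

```bash
cat > m.py <<'E'
import sys
from h import *
np.set_printoptions(precision=4,suppress=True)
goto([.6,.03,.108],-.1435)
k=sys.argv[1]
c=robot.get_calibration("wrist"); w=robot.snapshot("wrist"); t=robot.snapshot("top"); s=robot.snapshot("side")
cv2.imwrite(f"pics/a{k}.png",w);cv2.imwrite(f"pics/t{k}.png",t);cv2.imwrite(f"pics/s{k}.png",s)
cv2.imwrite(f"pics/v{k}.png",np.vstack([cv2.resize(w,(480,300)),np.hstack([cv2.resize(t[110:260,220:400],(240,200)),cv2.resize(s[120:240,260:404],(240,200))])]))
E
python3 m.py 3
```

```text
t 6.4 pos [0.6301 0.0314 0.1083] rpy [ 3.142 -0.     2.999] w 0.02017256743768961 F [ 0.6  0.4 -0.8]
d mm [29.6 -5.7  0.3] then twist deg 0.04 j [-0.04  0.31  1.33  0.    1.5  -1.47]
```

View pics/v3.png

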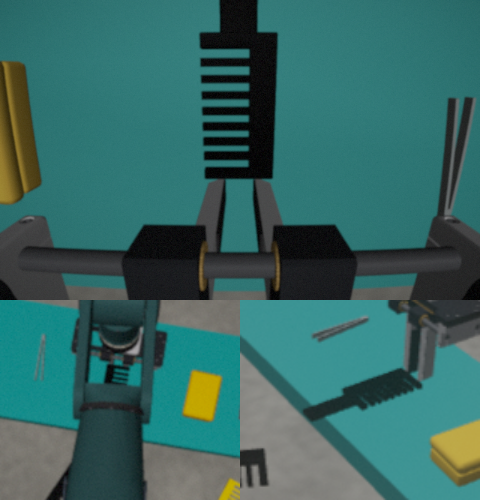

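The wrist view shows both fingertips flush on the comb's end edge. The side view shows the handle tip at about the front edge. Next I'll measure the comb's yaw and end position.

```bash
cat > y.py <<'E'
import sys
from h import *
np.set_printoptions(precision=4,suppress=True)
k=sys.argv[1]; c=robot.get_calibration("wrist"); im=cv2.imread(f"pics/a{k}.png"); m=dark(im)
rows=np.arange(60,225,4); R=np.array([onplane(c,np.nonzero(m[r,280:400])[0].max()+281,r,.099)[:2] for r in rows])
L=cv2.fitLine(np.float32(R),cv2.DIST_HUBER,0,.0001,.0001).ravel(); print("spine yaw",np.arctan(L[1]/L[0]))
e=[onplane(c,*p,.099)[:2] for p in((273.5,239),(363,238))]; print(e)
# front edge in side view by ray at z=.092
s=cv2.imread(f"pics/s{k}.png"); cs=robot.get_calibration("side"); v=cv2.cvtColor(s,cv2.COLOR_BGR2HSV)
print([ (r,v[r,285:330:3,2].tolist()) for r in (180,195,210)])
E
python3 y.py 3
```

```text
spine yaw -0.14488687
[array([0.6185, 0.0079]), array([0.6249, 0.0564])]
[(180, [142, 122, 93, 92, 93, 120, 148, 148, 141, 82, 43, 43, 44, 43, 44]), (195, [138, 134, 135, 132, 130, 131, 109, 93, 93, 91, 108, 146, 148, 149, 148]), (210, [137, 137, 139, 137, 133, 130, 133, 132, 131, 132, 134, 112, 93, 93, 93])]
```

Emit:
carry_out(
  increments=[
    [200,[3,0,0],0],
    [200,[4,0,0],0],
    [200,[4,0,0],0],
    [200,[2,0,0],0],
    [200,[0,0,0],0],
  ],
)

```text
time: 7.05
tool_pos: [0.6171, 0.0333, 0.1083]
ee_rot: [3.142, -0.0, 2.999]
wrist_force: [-0.5, 0.8, -0.2]
width: 0.0203
finger_force: 0.0
```

Emit:
carry_out(
  increments=[
    [200,[-6,0,0],0],
    [200,[-6,0,0],0],
    [200,[0,0,-35],0],
    [200,[0,0,-45],0],
    [200,[40,0,-40],0],
    [200,[48,0,0],0],
    [200,[48,0,0],0],
    [200,[0,0,0],0],
  ],
)

```text
time: 7.85
tool_pos: [0.4945, 0.051, 0.2231]
ee_rot: [-3.142, -0.004, 3.0]
wrist_force: [-1.0, 0.4, -0.0]
width: 0.0203
finger_force: 0.0
```

Emit:
carry_out(
  increments=[
    [200,[0,0,0],0],
  ],
)

```text
time: 7.95
tool_pos: [0.4994, 0.0503, 0.2241]
ee_rot: [3.141, 0.002, 2.999]
wrist_force: [-0.3, -0.3, -0.7]
width: 0.0199
finger_force: 0.0
```

```bash
python3 m.py 4
```

```text
t 7.95 pos [0.4994 0.0503 0.2241] rpy [3.141 0.002 2.999] w 0.0198958997927935 F [-0.3 -0.3 -0.7]
d mm [-102.3   -5.8  116.3] then twist deg 0.05 j [-0.01 -0.02  1.47 -0.    1.69 -1.44]
```

View pics/v4.png

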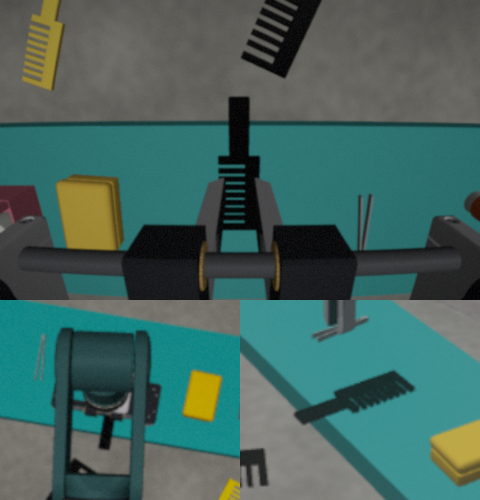

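The wrist view shows the handle sticking out past the front edge, with the tip at about (319,130) full-res. The edge is at row ~166, with the dark front face just above it.

```bash
cat > e.py <<'E'
import sys
from h import *
np.set_printoptions(precision=4,suppress=True)
k=sys.argv[1]; c=robot.get_calibration("wrist"); im=cv2.imread(f"pics/a{k}.png"); g=cv2.GaussianBlur(im,(3,3),0)[:,:,1].astype(float)
E=[]
for x in list(range(150,295,5))+list(range(345,480,5)):
    col=g[140:190,x]; hi=np.median(col[-12:]); r0=np.argmin(col); 
    i=r0+np.argmax(col[r0:]>(hi+col[r0])/2); f=i-1+((hi+col[r0])/2-col[i-1])/(col[i]-col[i-1]); E.append((x+.5,140+f+.5))
p=np.array([onplane(c,a,b,.092)[:2] for a,b in E]); L=cv2.fitLine(np.float32(p),cv2.DIST_HUBER,0,.0001,.0001).ravel()
d=L[:2]*np.sign(L[1]); n=np.array([d[1],-d[0]]); print("edge yaw",np.arctan2(n[1],n[0]),"res",np.std((p-L[2:])@n))
m=dark(im)
rows=np.arange(135,205,3); H=[]
for r in rows:
    z=np.nonzero(m[r,295:345])[0]; H.append(((295+z.min()+296+z.max())/2,r+.5,z.max()-z.min()+1))
H=np.array(H); h=np.array([onplane(c,a,b,.099)[:2] for a,b,_ in H]); l=cv2.fitLine(np.float32(h),cv2.DIST_HUBER,0,.0001,.0001).ravel()
print("handle yaw",np.arctan(l[1]/l[0]))
cc=int(H[0,0]); tip_r=np.mean([110+np.argmax(m[110:150,x]>0) for x in range(cc-8,cc+9)])
tip=onplane(c,H[0,0],tip_r,.099)[:2]; print("tip px",H[0,0],tip_r,tip,"overhang",-(tip-L[2:])@n)
E
python3 e.py 4
```

```text
edge yaw -0.14383014 res 8.560364247263487e-05
handle yaw -0.14169309
tip px 318.5 129.05882352941177 [0.4424 0.0581] overhang 0.033422357444319595
```

Run:
```python
from h import *
goto([.6320,.0312,.1083],-.1438)
```

```text
t 8.1 pos [0.501  0.0499 0.2239] rpy [3.141e+00 1.000e-03 2.998e+00] w 0.01995209955820864 F [ 0.6  0.4 -1.2]
d mm [-1.322e+02  1.000e-01  1.158e+02] then twist deg 0.03 j [-0.01 -0.02  1.47  0.    1.69 -1.44]
```

Emit:
carry_out(
  increments=[
    [200,[-45,0,0],0],
    [200,[-45,0,0],0],
    [200,[-42,0,0],0],
    [200,[0,0,30],0],
    [200,[0,0,40],0],
    [200,[0,0,35],0],
    [200,[0,0,7],0],
    [200,[0,0,0],0],
  ],
)

```text
time: 8.9
tool_pos: [0.6303, 0.0311, 0.1101]
ee_rot: [-3.141, -0.003, 2.998]
wrist_force: [0.1, 0.0, 0.3]
width: 0.0203
finger_force: 0.0
```

Emit:
carry_out(
  increments=[
    [200,[0,0,0],0],
  ],
)

```text
time: 9.0
tool_pos: [0.6317, 0.0312, 0.1135]
ee_rot: [3.141, 0.003, 2.999]
wrist_force: [0.1, -0.2, 0.4]
width: 0.0199
finger_force: 0.0
```

Run:
```python
from h import *
goto([.6104,.0343,.1083],-.1438)
```

```text
t 9.0 pos [0.6317 0.0312 0.1135] rpy [3.141e+00 3.000e-03 2.999e+00] w 0.019850399362747035 F [ 0.1 -0.2  0.4]
d mm [21.6 -0.   5.1] then twist deg 0.05 j [-0.04  0.31  1.32  0.    1.51 -1.47]
```

Emit:
carry_out(
  increments=[
    [200,[0,0,3],0],
    [200,[0,0,0],0],
    [200,[0,0,0],0],
  ],
)

```text
time: 9.3
tool_pos: [0.6305, 0.0314, 0.1097]
ee_rot: [3.141, 0.002, 2.999]
wrist_force: [-0.3, 0.1, -0.8]
width: 0.0205
finger_force: 0.0
```

Emit:
carry_out(
  increments=[
    [200,[5,0,0.5],0],
    [200,[5,0,0],0],
    [200,[4,0,0],0],
    [200,[2,0,0],0],
    [200,[0,0,0],0],
  ],
)

```text
time: 9.8
tool_pos: [0.6139, 0.0338, 0.1083]
ee_rot: [3.142, 0.0, 2.999]
wrist_force: [-0.4, 0.2, -0.3]
width: 0.0202
finger_force: 0.0
```

Run:
```python
from h import *
goto([.6104,.0343,.1083],-.1438)
```

```text
t 9.8 pos [0.6139 0.0338 0.1083] rpy [3.142 0.    2.999] w 0.020166662002115372 F [-0.4  0.2 -0.3]
d mm [ 3.5  0.  -0. ] then twist deg 0.06 j [-0.04  0.27  1.37  0.    1.49 -1.47]
```

Emit:
carry_out(
  increments=[
    [200,[2,0,0],0],
    [200,[1.5,0,0],0],
    [200,[0,0,0],0],
    [200,[-6,0,0],0],
    [200,[-6,0,0],0],
    [200,[0,0,-35],0],
    [200,[0,0,-45],0],
    [200,[40,0,-36],0],
  ],
)

```text
time: 10.6
tool_pos: [0.5887, 0.0369, 0.2222]
ee_rot: [-3.142, 0.001, 2.998]
wrist_force: [0.5, -0.5, 0.7]
width: 0.0202
finger_force: 0.0
```

Emit:
carry_out(
  increments=[
    [200,[40,0,0],0],
    [200,[40,0,0],0],
    [200,[0,0,0],0],
    [200,[0,0,0],0],
    [200,[0,0,0],0],
  ],
)

```text
time: 11.1
tool_pos: [0.5079, 0.0489, 0.2218]
ee_rot: [3.141, 0.001, 2.999]
wrist_force: [-0.3, -0.3, 0.3]
width: 0.0203
finger_force: 0.0
```

```bash
python3 m.py 5; python3 e.py 5
```

```text
t 11.1 pos [0.5079 0.0489 0.2218] rpy [3.141 0.001 2.999] w 0.02034368145924915 F [-0.3 -0.3  0.3]
d mm [-93.7  -5.6 113.9] then twist deg 0.03 j [-0.02 -0.    1.46 -0.    1.68 -1.44]
edge yaw -0.14379342 res 4.714860720612964e-05
handle yaw -0.12729742
tip px 318.5 111.58823529411765 [0.435  0.0591] overhang 0.039114572434100804
```

View pics/v5.png

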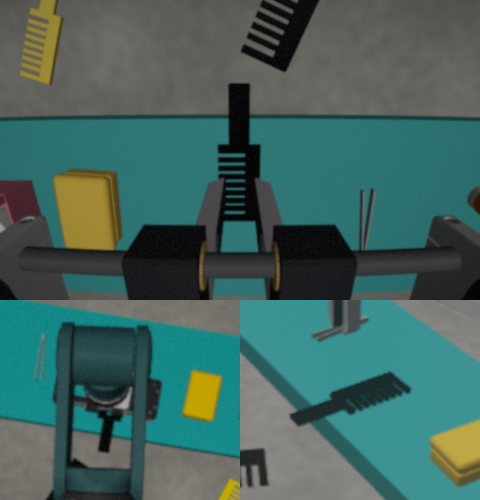

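```bash
sed -i 's/np.arange(135,205,3)/np.arange(120,184,3)/' e.py; python3 e.py 5
```

```text
edge yaw -0.14379342 res 4.714860720612964e-05
handle yaw -0.13411538
tip px 319.0 111.6470588235294 [0.4351 0.0595] overhang 0.03906781788118039
```

```bash
python3 -c "
from bench import robot
print(robot.close_job())"
```

```text
the job is handed in; nothing more can be done
None
```

The black comb now lies on the shelf with about 39 mm of its handle past the front edge (40 mm asked), within about 0.01 rad of straight out; it was only pushed, and the soap box, tweezers, deodorant and caddy were not touched; handed in at about 11 s.

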